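Turn round the row of drilled fittings

ROBOT

A 6-joint arm with a two-finger parallel gripper is mounted at the origin on the work surface. World frame = base frame: x ahead of the robot, y to its left, z up, the work surface at z = 0. Lengths are in mm, angles in rad, forces in N, time in s.
With the tool pointing down it reaches from about 400 to 825 mm from the base axis. Payload 7 kg.
Tool frame: the origin (TCP) lies at the very end of the fingers, on their centre line; the grasp point (between the pads) lies 19 mm behind it; z points along the fingers, y is the line along which they close (so a half turn about z gives the same grasp; the last joint's range is limited). The gripper opens to 88 mm and grips with 3 to 60 N. Pads are 19 mm wide; open, the fingers measure 130 mm over their backs; the gripper's body (78 mm by 193 mm) begins 47 mm behind the grasp point.
Start: joints at [1.535, 0.359, 0.012, 0, -1.224, -0.288], TCP at [214.774, 639.896, 226.561] pointing down, gripper open.
Joint ranges: [-3.07, 3.07], [-1.43, 2.12], [-1.02, 1.25], [-3.03, 1.67], [-3.05, -0], [-3.03, 3.03]. Speed limits (rad/s): [2.39, 2.39, 3.01, 3.14, 3.14, 3.14].

INTERFACE

Orientations are given as [roll, pitch, yaw] about the fixed x, y, z axes, in that order (R = Rz(yaw) Ry(pitch) Rx(roll)).
In Python, from plant import env gives the robot as it stands.
- The arm moves only by the tool arm_command, never from a script. Its argument "plan" is a list of rows, each a list of 4 numbers: the shift along the tool's x, y, z normalised to -1 to 1, where 1 is 0.3 m, then the turn about the tool's z normalised to -1 to 1, where 1 is 45 degrees. A call has exactly 5 rows; each row shifts and turns the commanded pose from where the row before left it, along the tool's axes as they then stand; what a row does not reach is not made up. A row lasts 1/12 s, in which the tool goes at most 41.7 mm and 7.16 degrees, less where a joint would pass 70% of its speed; a pose out of reach is approached as far as the arm can. A call with a number of a shift or a turn outside -1 to 1 is refused whole. A call with a gripper value outside its range is refused whole. "grip" is the opening, from 0 (shut) to 1 (fully open), set as the call begins (left out, the last holds). The fingers move at their own pace and stop on an object; "squeeze" is the grip in N (left out, the last holds). Time passes only in rows, so rows that do not move let the fingers close, or fill a call up. It gives the time, the measured TCP pose, the force, the opening and the grip force at its end, in the units of the state.
- env.observe(): the state, without advancing time (a new reading comes with each control period).
- env.camera(name): name is "scene" or "top" or "wrist"; returns (picture, depth): 420x560x3 uint8, red, green, blue; 420x560 float32, mm along the optical axis (not along the pixel's ray), 0 where there is no reading.
- env.calibration(name): a dict with "mtx" (3x3 intrinsics, pixels), "distortion" ([k1, k2, p1, p2, k3] as OpenCV has them; the pictures are not rectified), "cam_to_world" (4x4, takes a point from camera to world coordinates). Camera axes: x right, y up, looking along -z (the intrinsics and any distortion apply to the point x, -y, -z); pixel columns grow to the right and rows downward; lengths in mm; the calibration is good to about 2 mm. A picture is of the moment at which its call begins: read the wrist's pose just before it. calibration takes no time and is no camera call; for the wrist camera it gives the pose at the moment of the call.
- env.finish_job(): hands the job in; it is judged then, once.
Trained networks look in the newest picture that a camera, given by its name, has taken for a name from the list of things; names that differ only in an ending like _2 or _b are one class to them, and where a whole thing is asked for, a point or a joint stands for the part that bears it (a point fixed in the world has none). Each returns a list of dicts, best first, with "p" (0 to 1); they miss things now and then, are a little off and sometimes report something else, mostly with a low value. They report only what shows in the picture. A call takes as long as a camera call. They do not tell look-alikes from the thing itself.
- env.search_frame(thing, camera): "point" ([column, row] in pixels, amid what is visible of it).
The state is a dict: "time": time; "qpos": joint angles; "joint_velocities": joint speeds; "joint_efforts": joint torques, N m; "position": TCP position; "eef_rot": TCP orientation; "ft_force": force on the tool from outside, world axes, zero at the start; "ft_torque": the same for the moment, N m; "width": finger opening in mm; "finger_force": force on a finger pad.
Only numpy, scipy, OpenCV 4.12 (cv2) and the standard library are available. Lean on these libraries where they do the work, as an engineer would, in place of code of your own. Each camera call takes 0.05 s, during which the arm holds its last target. There are 200 camera calls.

TASK

The last fitting drilled is to be sanded first, so move the four wooden fittings from the flat board into the divided tray in reverse order: as seen from the robot, the one farthest left on the board goes into the bay farthest right, the second from the left into the second bay from the right, and so on. Leave each one standing upright on its foot in the middle of its bay.

Things in the scene. Friction and masses are not known exactly. Their poses are not given: they have to be found in the camera images.
- knob: loose turned round drawer knob of dark-topped brown wood, 44 mm high, 30 g: foot 34 mm dia, neck 24 mm dia at 12 mm height, widening to a 42 mm dia head whose straight band, from 22 to 37 mm above the underside, is where to grip; domed top. Origin: centre of its underside, z up. Stands upright at the start.
- disc: loose plain round furniture foot of the same dark-topped wood, 48 mm dia, 34 mm high, 45 g, small drilled hole in its top. Origin: centre of its underside, z up. Stands upright at the start.
- square: loose square furniture foot of the same dark-topped wood, 44 x 44 mm, 36 mm high, 50 g, small drilled hole in its top. Origin: centre of its underside, z up. x and y are square to its sides; it is turned up to 0.25 rad from the board at the start.
- oblong: loose oblong drawer pull of the same dark-topped wood, 26 mm (x) by 56 mm (y), 34 mm high, 36 g, two small holes in its top. Origin: centre of its underside, z up. At the start its long side lies roughly along the row, within 0.25 rad.
- pad_knob: fixed plywood pad, 84 x 74 x 6 mm (x, y, z), lying on the board, with a flush cork inlay in the outline of the knob (a 48 mm circle). The knob starts on it, within 6 mm of its middle. It never moves, so it shows for good where on the board that fitting came from. Origin: centre of its underside; axes parallel to the board's.
- pad_disc: fixed plywood pad, 84 x 74 x 6 mm (x, y, z), lying on the board, with a flush cork inlay in the outline of the disc (a 58 mm circle). The disc starts on it, within 6 mm of its middle. It never moves, so it shows for good where on the board that fitting came from. Origin: centre of its underside; axes parallel to the board's.
- pad_square: fixed plywood pad, 84 x 74 x 6 mm (x, y, z), lying on the board, with a flush cork inlay in the outline of the square foot (a 53 mm square). The square foot starts on it, within 6 mm of its middle. It never moves, so it shows for good where on the board that fitting came from. Origin: centre of its underside; axes parallel to the board's.
- pad_oblong: fixed plywood pad, 84 x 74 x 6 mm (x, y, z), lying on the board, with a flush cork inlay in the outline of the oblong pull (36 x 65 mm). The oblong pull starts on it, within 6 mm of its middle. It never moves, so it shows for good where on the board that fitting came from. Origin: centre of its underside; axes parallel to the board's.
- board: fixed flat pale wooden board, 90 x 326 mm, 12 mm thick; the four pads lie on it in a row, centres at y = +120, +40, -40, -120 mm, x = 0 in its frame, so fittings start 18 mm above the table. Origin: centre of its underside; y along the row, to the left seen from the robot (within 0.12 rad of world y), x away from the robot. It may be the nearer or the farther of the two racks.
- tray: fixed plywood tray with four empty bays in a row: base 90 x 326 mm, 12 mm thick (bay floor 12 mm up); five dividers 6 mm thick, 14 mm high above the floor, at y = 0, +-80, +-160 mm; open front and back. Bay centres y = +120, +40, -40, -120 mm, x = 0; bays 74 mm wide, 90 mm deep. Origin: centre of underside; y along the row, to the left seen from the robot (within 0.12 rad of world y).
Mind the look-alikes: they are no part of the job. Leave any blue look-alike of the knob alone.

How it is judged (in metres and radians):
At the end, for the whole second after the job is handed in: Each fitting stands at rest and upright (within 0.1 rad) on the floor of the tray bay that mirrors its pad's place on the board (pad at board y = c, bay at tray y = -c), its centre within 15 mm of the bay's centre along the row and 20 mm across it (((y of pad_knob in the frame of board between 0.09 and 0.15 m and y of knob in the frame of tray between -0.135 and -0.105 m) or (y of pad_knob in the frame of board between 0.01 and 0.07 m and y of knob in the frame of tray between -0.055 and -0.025 m) or (y of pad_knob in the frame of board between -0.07 and -0.01 m and y of knob in the frame of tray between 0.025 and 0.055 m) or (y of pad_knob in the frame of board between -0.15 and -0.09 m and y of knob in the frame of tray between 0.105 and 0.135 m)) and x of knob in the frame of tray between -0.02 and 0.02 m and z of knob in the frame of tray between 0.008 and 0.017 m and angle between each of knob, disc, square, oblong's own z axis and vertical below 0.1 rad and linear speed of each of knob, disc, square, oblong below 0.02 m/s and angular speed of each of knob, disc, square, oblong below 0.2 rad/s and ((y of pad_disc in the frame of board between 0.09 and 0.15 m and y of disc in the frame of tray between -0.135 and -0.105 m) or (y of pad_disc in the frame of board between 0.01 and 0.07 m and y of disc in the frame of tray between -0.055 and -0.025 m) or (y of pad_disc in the frame of board between -0.07 and -0.01 m and y of disc in the frame of tray between 0.025 and 0.055 m) or (y of pad_disc in the frame of board between -0.15 and -0.09 m and y of disc in the frame of tray between 0.105 and 0.135 m)) and x of disc in the frame of tray between -0.02 and 0.02 m and z of disc in the frame of tray between 0.008 and 0.017 m and ((y of pad_square in the frame of board between 0.09 and 0.15 m and y of square in the frame of tray between -0.135 and -0.105 m) or (y of pad_square in the frame of board between 0.01 and 0.07 m and y of square in the frame of tray between -0.055 and -0.025 m) or (y of pad_square in the frame of board between -0.07 and -0.01 m and y of square in the frame of tray between 0.025 and 0.055 m) or (y of pad_square in the frame of board between -0.15 and -0.09 m and y of square in the frame of tray between 0.105 and 0.135 m)) and x of square in the frame of tray between -0.02 and 0.02 m and z of square in the frame of tray between 0.008 and 0.017 m and ((y of pad_oblong in the frame of board between 0.09 and 0.15 m and y of oblong in the frame of tray between -0.135 and -0.105 m) or (y of pad_oblong in the frame of board between 0.01 and 0.07 m and y of oblong in the frame of tray between -0.055 and -0.025 m) or (y of pad_oblong in the frame of board between -0.07 and -0.01 m and y of oblong in the frame of tray between 0.025 and 0.055 m) or (y of pad_oblong in the frame of board between -0.15 and -0.09 m and y of oblong in the frame of tray between 0.105 and 0.135 m)) and x of oblong in the frame of tray between -0.02 and 0.02 m and z of oblong in the frame of tray between 0.008 and 0.017 m); the robot touches nothing.
It also fails if it takes over 91 s, if anything falls off the work surface, if the arm or the gripper's body presses on something with over 40 N, if the wrist force passes 120 N, or if a joint passes its speed limit or range.

## Working session

There is one attempt and no reset: what is moved stays moved. The work goes in short steps, Python scripts to look and compute and a tool call to move; the robot and the scene stay as the last step left them, time stands still between calls to the robot, and variables do not carry over. Pictures are saved under pics/ and viewed, at most 14 in all, crops included, and the job is handed in when it is done.

Besides the shell and the picture viewer there is one more tool, called after "Request:" as a command line: name --pt "numbers of a row" for each row, then --argument value for the rest. arm_command: Moves the arm, as the interface text tells. Its arguments: {"type":"object","properties":{"plan":{"type":"array"},"grip":{"type":"number"},"squeeze":{"type":"number"}},"required":["plan"]}

```bash
mkdir -p pics; ls
cat > h.py <<'E'
import numpy as np,cv2
from plant import env
def save(n,f):
    p,d=env.camera(n); cv2.imwrite('pics/'+f+'.png',p[:,:,::-1]); np.save('pics/'+f+'.npy',d); return p,d
def ray(n,uv,c=None):
    c=c or env.calibration(n); M=np.array(c['cam_to_world'],float)
    q=cv2.undistortPoints(np.array([[uv]],float),np.array(c['mtx'],float),np.array(c['distortion'],float))[0,0]
    return M[:3,3],M[:3,:3]@np.array([q[0],-q[1],-1.])
def atz(n,uv,z,c=None):
    o,d=ray(n,uv,c); return o+d*(z-o[2])/d[2]
def atd(n,uv,dep,c=None):
    o,d=ray(n,uv,c); return o+d*dep
E
python3 - <<'E'
from h import *
np.set_printoptions(precision=1,suppress=True)
s=env.observe();print(s['time'],s['position'],s['eef_rot'],s['width'])
for n in('top','scene','wrist'):
    save(n,n+'0'); c=env.calibration(n); print(n,np.array(c['cam_to_world']),c['mtx'],c['distortion'])
for n in('top','scene'):
  d=np.load(f'pics/{n}0.npy')
  for t in('knob','disc','square','oblong','pad_knob','board','tray'):
    for r in env.search_frame(t,n)[:3]:
        u,v=r['point'];dep=d[int(v),int(u)]
        print(n,t,round(r['p'],2),np.round(r['point']),atd(n,(u,v),dep))
E
```

```text
pics
0.0 [214.6 639.4 225.6] [ 3.1 -0.  -0.3] 87.70881611354918
top [[  0.    1.   -0.1 425.9]
 [ -1.    0.   -0.  -38.9]
 [ -0.    0.1   1.  696.9]
 [  0.    0.    0.    1. ]] [[381.1   0.  280.6]
 [  0.  381.1 213.2]
 [  0.    0.    1. ]] [-0.1  0.   0.   0.   0. ]
scene [[   0.5   -0.6    0.6 1132.7]
 [   0.9    0.4   -0.4 -393.7]
 [   0.     0.7    0.7  668.1]
 [   0.     0.     0.     1. ]] [[518.2   0.  288.5]
 [  0.  518.2 208.2]
 [  0.    0.    1. ]] [-0.2  0.   0.   0.   0. ]
wrist [[ -0.3   0.9   0.3 295.4]
 [ -0.9  -0.3  -0.1 611.1]
 [  0.   -0.3   1.  384.8]
 [  0.    0.    0.    1. ]] [[367.5   0.  280.8]
 [  0.  367.5 210.4]
 [  0.    0.    1. ]] [-0.  0.  0.  0.  0.]
top knob 0.93 [257. 245.] [461.    3.   59.9]
top knob 0.92 [370. 280.] [ 405.4 -190.6   44. ]
top knob 0.87 [355. 195.] [ 551.7 -165.4   44.8]
top disc 0.91 [214. 245.] [460.5  76.4  50.3]
top square 0.56 [167. 243.] [461.5 156.8  54.6]
top oblong 0.69 [309. 251.] [452.3 -85.3  53. ]
top pad_knob 0.83 [267. 256.] [443.5 -12.8  16.3]
top board 0.81 [237. 249.] [455.3  41.6  10. ]
top tray 0.92 [234. 150.] [634.5  52.5  24.6]
top tray 0.29 [257. 248.] [456.6   1.6  61.6]
scene knob 0.95 [276. 176.] [477.1 -12.2  52.6]
scene knob 0.86 [222. 242.] [ 565.  -171.9   38.8]
scene knob 0.65 [167. 233.] [ 492.2 -241.9   33.1]
scene disc 0.94 [312. 163.] [476.6  67.3  49.6]
scene square 0.69 [346. 152.] [484.6 145.6  53.2]
scene oblong 0.64 [236. 189.] [467.8 -94.2  49.5]
scene oblong 0.46 [353. 238.] [654.   39.8  11.1]
scene pad_knob 0.65 [275. 186.] [471.3 -12.7  23. ]
scene board 0.9 [277. 200.] [498.7 -25.2  14.8]
scene tray 0.77 [353. 238.] [652.7  40.8  10.9]
scene tray 0.61 [311. 162.] [472.8  69.1  50.5]
scene tray 0.34 [280. 173.] [478.6  -5.9  56.3]
```

View pics/top0.png

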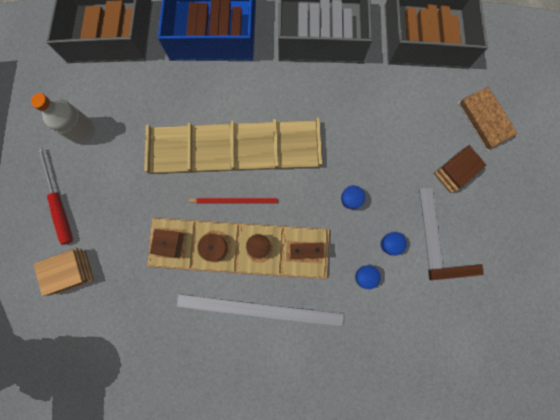

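View pics/scene0.png

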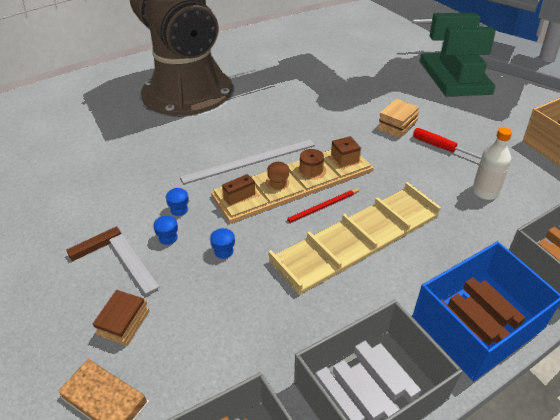

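The board is nearer. Left to right it carries the square (167,243), disc (212,246), knob (257,245) and oblong (307,250). The tray is farther away, at (234,147), and empty. Knob candidates in the top view are brown (257,245) and blue (353,197), (394,243) and (369,277). Only the brown one fits, because it is dark-topped and stands on the board. I'll confirm that in one crop and measure.

```bash
cat >> h.py <<'E'
def cloud(n,d,c=None):
    c=c or env.calibration(n); M=np.array(c['cam_to_world'],float); H,W=d.shape
    uv=np.stack(np.meshgrid(np.arange(W),np.arange(H)),-1).reshape(-1,1,2).astype(float)
    q=cv2.undistortPoints(uv,np.array(c['mtx'],float),np.array(c['distortion'],float))[:,0]
    P=np.c_[q[:,0],-q[:,1],-np.ones(len(q))]*d.reshape(-1,1)
    return (P@M[:3,:3].T+M[:3,3]).reshape(H,W,3)
def rect(P):
    (c,s,a)=cv2.minAreaRect(P[:,:2].astype(np.float32)); return np.round(c,1),np.round(s,1),round(a,1)
E
python3 - <<'E'
from h import *
np.set_printoptions(precision=1,suppress=True)
for n in('top','scene'):
    p=cv2.imread(f'pics/{n}0.png');d=np.load(f'pics/{n}0.npy');P=cloud(n,d);z=P[...,2];X,Y=P[...,0],P[...,1]
    hsv=cv2.cvtColor(p,cv2.COLOR_BGR2HSV)
    m=(d>0)&(z>40)&(X>400)&(X<520)&(Y>-150)&(Y<200)&(hsv[...,0]<25)
    k,l,st,ce=cv2.connectedComponentsWithStats(m.astype(np.uint8))
    for i in range(1,k):
        if st[i,4]>40:
            q=P[l==i]; t=q[q[:,2]>np.percentile(q[:,2],80)-3]; print(n,np.round(ce[i]),st[i,4],'zmed',np.median(t[:,2]),rect(t), t[:,:2].mean(0))
    for lo,hi,x0,x1,nm in((7,30,570,710,'tray'),(7,24,395,520,'board')):
        m=(d>0)&(z>lo)&(z<hi)&(X>x0)&(X<x1)&(Y>-150)&(Y<240)
        k,l,st,ce=cv2.connectedComponentsWithStats(m.astype(np.uint8));i=1+st[1:,4].argmax();q=P[l==i]
        print(n,nm,rect(q),'z pct',np.percentile(q[:,2],[5,25,50,75,95]))
    m=(d>0)&(X>640)&(X<820)&(abs(Y)<350)&(z>35); print('high x min',X[m].min() if m.any() else 0, z[m].max() if m.any() else 0)
p=cv2.imread('pics/top0.png'); cv2.imwrite('pics/crop.png',cv2.resize(p[170:300,140:420],None,fx=2.8,fy=2.8,interpolation=cv2.INTER_CUBIC))
E
```

```text
top [165. 243.] 684 zmed 53.60113990512002 (array([461.1, 161.9]), array([45.1, 42.8]), 81.9) [461.1 161.7]
top [211. 247.] 602 zmed 51.450473585763575 (array([456.3,  81.1]), array([44.3, 45. ]), 1.4) [456.5  81. ]
top [258. 246.] 485 zmed 60.46567423527267 (array([459.3,   0.7]), array([33.4, 33.5]), 1.3) [459.6   1.2]
top [307. 250.] 513 zmed 51.40823200080854 (array([453.7, -81.2]), array([25.4, 56.1]), 1.2) [453.8 -81.8]
top tray (array([647.7,  56.8]), array([ 91.8, 327.1]), 3.3) z pct [ 9.6 10.9 11.8 12.8 25.5]
top board (array([457.6,  40.5]), array([326.1,  90.3]), 87.4) z pct [10.5 15.8 17.1 18.1 19.3]
high x min 653.3973321095241 150.40301897376298
scene [346. 146.] 422 zmed 53.00016810027125 (array([463.5, 160.6]), array([48. , 46.4]), 78.4) [463.9 160.3]
scene [311. 158.] 377 zmed 50.793563896157764 (array([457.6,  79.7]), array([45.8, 48.4]), 55.1) [458.3  79. ]
scene [278. 171.] 356 zmed 59.6818993145946 (array([463.1,  -0.5]), array([34.3, 34.7]), 60.1) [464.   -1.7]
scene [238. 185.] 417 zmed 50.79057188301249 (array([456.3, -83.4]), array([30.2, 57.2]), 2.2) [456.9 -83.7]
scene tray (array([649.6,  55.2]), array([ 92.8, 328.8]), 3.3) z pct [ 8.7 10.1 11.  12.6 24.6]
scene board (array([460.8,  38. ]), array([326.6,  91.9]), 87.2) z pct [ 9.  14.2 16.3 17.5 20.3]
high x min 655.2687068834397 149.7847914582925
```

View pics/crop.png

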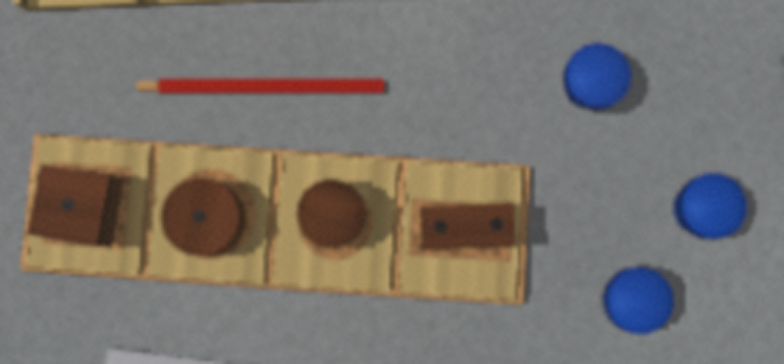

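The crop shows four brown fittings on pads: square, disc, knob and oblong from left to right. The three round things at the right are blue and are to be left alone. Moving over the board now, turning so the fingers close across the row.

Request:
arm_command --pt "0.1 0 0 0.111" --pt "0.1 0 0 0.111" --pt "0.1 0 0 0.111" --pt "0.1 0 0 0.111" --pt "0.1 0 0 0.111" --grip 1

```text
time: 1.27
position: [346.7, 568.2, 226.3]
eef_rot: [3.141, -0.0, -0.764]
ft_force: [1.4, -0.1, -0.4]
width: 87.6
finger_force: 0.0
```

Request:
arm_command --pt "0.1 0 0 0.111" --pt "0.1 0 0 0.111" --pt "0.1 0 0 0.111" --pt "0.1 0 0 0.111" --pt "0.1 0 0 0.111"

```text
time: 1.68
position: [435.1, 447.9, 226.4]
eef_rot: [-3.142, -0.0, -1.2]
ft_force: [0.6, 0.1, -0.7]
width: 87.7
finger_force: 0.0
```

Request:
arm_command --pt "0.1 0 0 0.111" --pt "0.1 0 0 0.111" --pt "0.1 0 0 0.111" --pt "0.1 0 0 0.111" --pt "0.1 0 0 0.111"

```text
time: 2.1
position: [464.1, 301.8, 226.5]
eef_rot: [-3.141, 0.0, -1.636]
ft_force: [0.4, -0.3, 0.5]
width: 88.0
finger_force: 0.0
```

Request:
arm_command --pt "0.1 0 0 0" --pt "0.1 0 0 0" --pt "0.1 0 0 0" --pt "0.1 0 0 0" --pt "0 0 0 0"

```text
time: 2.52
position: [455.4, 179.5, 227.0]
eef_rot: [3.141, 0.0, -1.634]
ft_force: [-0.0, 0.7, -0.1]
width: 87.6
finger_force: 0.0
```

```bash
cat > look.py <<'E'
from h import *
import sys
np.set_printoptions(precision=1,suppress=True)
s=env.observe();c=env.calibration('wrist');p,d=save('wrist',sys.argv[1])
print(s['time'],np.array(s['position']),np.degrees(s['eef_rot']),s['qpos'])
P=cloud('wrist',d,c);X,Y,z=P[...,0],P[...,1],P[...,2]
hsv=cv2.cvtColor(p,cv2.COLOR_RGB2HSV)
m=(d>0)&(z>38)&(z<75)&(X>400)&(X<720)&(Y>-150)&(Y<240)&(hsv[...,0]<25)
k,l,st,ce=cv2.connectedComponentsWithStats(m.astype(np.uint8))
for i in range(1,k):
    if st[i,4]>200:
        q=P[l==i]; t=q[q[:,2]>np.percentile(q[:,2],80)-3]; print(np.round(ce[i]),st[i],'z',np.median(t[:,2]),rect(t))
E
python3 look.py w1
```

```text
2.5167 [455.4 179.5 227. ] [180.    0.  -93.6] [ 0.8  0.  -0.4 -0.  -1.1 -0.8]
[273.  73.] [ 245   44   56   59 2573] z 52.801335801057064 (array([456.6,  79. ]), array([47.3, 46.7]), 60.1)
[273. 166.] [ 248  140   52   53 2401] z 54.88514962332698 (array([462. , 159.9]), array([44.6, 44.1]), 82.1)
```

Request:
arm_command --pt "0.032 -0.013 0.1 0.048" --pt "0.032 -0.013 0.1 0.048" --pt "0 0 0.12 0" --pt "0 0 0.12 0" --pt "0 0 0.06 0"

```text
time: 2.98
position: [461.2, 162.9, 73.1]
eef_rot: [3.139, -0.002, -1.708]
ft_force: [0.1, -0.1, 0.1]
width: 87.6
finger_force: 0.0
```

Request:
arm_command --pt "0 0 0.06 0" --pt "0 0 0.06 0" --pt "0 0 0.05 0" --pt "0 0 0 0" --pt "0 0 0 0"

```text
time: 3.4
position: [462.6, 163.9, 25.1]
eef_rot: [3.141, -0.002, -1.706]
ft_force: [0.9, 0.1, -0.2]
width: 87.9
finger_force: 0.0
```

Request:
arm_command --pt "0 0 0 0" --pt "0 0 0 0" --pt "0 0 0 0" --pt "0 0 0 0" --pt "0 0 0 0" --grip 0.4 --squeeze 15

```text
time: 3.82
position: [463.0, 163.9, 26.2]
eef_rot: [-3.141, 0.001, -1.707]
ft_force: [0.7, 0.1, -0.8]
width: 60.1
finger_force: 0.0
```

Request:
arm_command --pt "0.012 0 0 0" --pt "0 0 0 0" --pt "0 0 0 0" --pt "0 0 0 0" --pt "0 0 0 0" --grip 0.3 --squeeze 15

```text
time: 4.23
position: [462.0, 159.7, 25.7]
eef_rot: [3.141, -0.001, -1.707]
ft_force: [-1.5, -2.4, 3.7]
width: 43.9
finger_force: 15.0
```

Request:
arm_command --pt "0 0 0 0" --pt "0 0 0 0" --pt "0 0 0 0" --pt "0 0 0 0" --pt "0 0 0 0"

```text
time: 4.65
position: [462.0, 159.7, 25.6]
eef_rot: [3.141, -0.001, -1.707]
ft_force: [-1.1, -2.8, 5.9]
width: 44.0
finger_force: 15.0
```

Request:
arm_command --pt "0 0 -0.05 0" --pt "0 0 -0.08 -0.062" --pt "0 0 -0.08 -0.062" --pt "0 0 -0.08 -0.062" --pt "0 0 -0.07 -0.062"

```text
time: 5.07
position: [462.5, 160.5, 135.0]
eef_rot: [-3.141, 0.001, -1.51]
ft_force: [1.2, 0.2, -0.9]
width: 44.2
finger_force: 15.0
```

Request:
arm_command --pt "0.087 -0.067 0 0" --pt "0.087 -0.067 0 0" --pt "0.087 -0.067 0 0" --pt "0.087 -0.067 0 0" --pt "0.087 -0.067 0 0"

```text
time: 5.48
position: [571.3, 34.8, 133.5]
eef_rot: [-3.141, 0.0, -1.512]
ft_force: [0.0, 0.4, -0.6]
width: 43.8
finger_force: 15.0
```

Request:
arm_command --pt "0.087 -0.067 0 0" --pt "0.087 -0.067 0 0" --pt "0.087 -0.067 0 0" --pt "0.087 -0.067 0 0" --pt "0 0 0 0"

```text
time: 5.9
position: [659.6, -67.6, 132.4]
eef_rot: [-3.141, -0.001, -1.515]
ft_force: [-0.4, 0.8, 0.2]
width: 43.9
finger_force: 15.0
```

Request:
arm_command --pt "0 0 0 0" --pt "0 0 0 0" --pt "0 0 0 0" --pt "0 0 0 0" --pt "0 0 0 0"

```text
time: 6.32
position: [656.4, -62.8, 134.0]
eef_rot: [-3.141, 0.0, -1.511]
ft_force: [-0.4, 0.2, -1.2]
width: 44.1
finger_force: 15.0
```

```bash
python3 look.py w2
python3 - <<'E'
from h import *
s=env.observe();c=env.calibration('wrist');p,d=env.camera('wrist');P=cloud('wrist',d,c);X,Y,z=P[...,0],P[...,1],P[...,2]
n='top';p,dt=env.camera('top')
m=(d>0)&(z>7)&(z<32)&(X>590)&(X<710)&(Y>-170)
print(m.sum(),rect(P[m]))
D=(d>0)&(z>22)&(z<32)&(X>590)&(X<710)&(Y>-170)
k,l,st,ce=cv2.connectedComponentsWithStats(D.astype(np.uint8))
for i in range(1,k):
    if st[i,4]>60: print('div',st[i],rect(P[l==i]),np.median(P[l==i][:,2]))
E
```

```text
6.3167 [656.4 -62.8 134. ] [-180.     0.   -86.6] [ 0.2  0.4 -0.1 -0.  -1.  -0.1]
[549. 210.] [ 531  166   29   80 1587] z 52.563820072717675 (array([466.9, -82.5]), array([12.1, 55.5]), 12.4)
[535. 295.] [508 280  50  30 972] z 61.27553961155908 (array([461.6, -14.5]), array([26.4, 11.5]), 4.0)
11947 (array([651.6,   1. ]), array([ 90.3, 219.7]), 3.3)
div [ 222  149  124   10 1113] (array([ 657.5, -105.4]), array([90. ,  6.5]), 3.4) 26.628591736986834
```

View pics/w2.png

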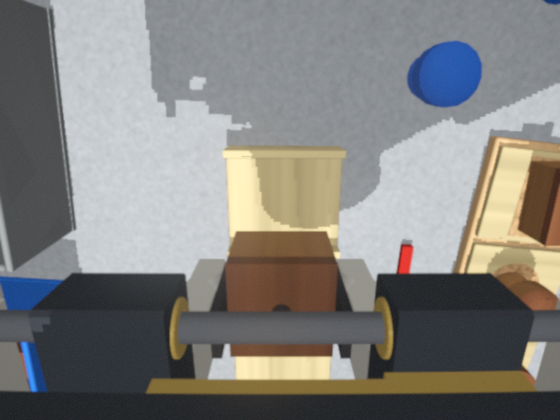

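The square is held, and (285,150) in the picture is the tray's right-hand end divider. The bay below is free, so I'm lowering and releasing.

Request:
arm_command --pt "0.006 0 0.09 0" --pt "0 0 0.1 0" --pt "0 0 0.09 0" --pt "0 0 0.06 0" --pt "0 0 0.035 0"

```text
time: 6.88
position: [655.0, -65.6, 18.7]
eef_rot: [3.138, -0.0, -1.512]
ft_force: [-11.9, -0.5, 21.5]
width: 43.7
finger_force: 15.0
```

Request:
arm_command --pt "0 0 0.005 0" --pt "0 0 0 0" --pt "0 0 0 0" --pt "0 0 0 0" --pt "0 0 0 0"

```text
time: 7.3
position: [657.3, -65.5, 20.5]
eef_rot: [-3.14, 0.0, -1.512]
ft_force: [-0.1, -0.1, -0.2]
width: 43.7
finger_force: 15.0
```

Request:
arm_command --pt "0 0 0 0" --pt "0 0 0 0" --pt "0 0 0 0" --pt "0 0 0 0" --pt "0 0 0 0" --grip 1

```text
time: 7.72
position: [656.7, -65.6, 19.6]
eef_rot: [-3.141, 0.0, -1.512]
ft_force: [-0.3, 0.2, -0.0]
width: 71.8
finger_force: 0.0
```

Request:
arm_command --pt "0 0 0 0" --pt "0 0 0 0" --pt "0 0 0 0" --pt "0 0 0 0" --pt "0 0 0 0"

```text
time: 8.13
position: [656.7, -65.6, 19.5]
eef_rot: [3.142, -0.0, -1.512]
ft_force: [0.5, -0.1, -0.2]
width: 87.5
finger_force: 0.0
```

Request:
arm_command --pt "0 0 -0.06 0" --pt "0 0 -0.08 0" --pt "0 0 -0.1 0" --pt "0 0 -0.1 0" --pt "0 0 -0.06 0"

```text
time: 8.55
position: [657.9, -65.6, 143.1]
eef_rot: [-3.138, -0.0, -1.512]
ft_force: [1.2, -0.4, 0.0]
width: 87.5
finger_force: 0.0
```

Request:
arm_command --pt "-0.065 0.08 0 0" --pt "-0.065 0.08 0 0" --pt "-0.065 0.08 0 0" --pt "-0.065 0.08 0 0" --pt "-0.065 0.08 0 0"

```text
time: 8.97
position: [529.9, 25.2, 139.5]
eef_rot: [-3.141, 0.0, -1.513]
ft_force: [-0.1, 1.3, 0.1]
width: 87.6
finger_force: 0.0
```

Request:
arm_command --pt "-0.065 0.08 0 0" --pt "-0.065 0.08 0 0" --pt "-0.065 0.08 0 0" --pt "0 0 0 0" --pt "0 0 0 0"

```text
time: 9.38
position: [455.2, 79.8, 140.2]
eef_rot: [-3.14, 0.001, -1.509]
ft_force: [0.2, -0.2, -1.1]
width: 87.7
finger_force: 0.0
```

```bash
python3 look.py w3
python3 - <<'E'
from h import *
p,d=save('top','top1');P=cloud('top',d);X,Y,z=P[...,0],P[...,1],P[...,2]
h=cv2.cvtColor(p,cv2.COLOR_RGB2HSV);m=(z>38)&(z<75)&(X>590)&(X<710)&(Y>-120)&(Y<220)&(h[...,0]<25)
q=P[m];print(rect(q[q[:,2]>np.percentile(q[:,2],80)-3]),np.median(q[:,2]))
E
```

```text
9.3833 [455.2  79.8 140.2] [-179.9    0.   -86.5] [ 0.6  0.1 -0.6 -0.  -0.9 -0.5]
[8. 7.] [  0   0  20  15 252] z 48.29274431674247 (array([637.5, -47.9]), array([7.9, 6.6]), 2.7)
[299.   5.] [278   0  44  12 481] z 52.60507510262943 (array([453. , -57.5]), array([26. ,  3.7]), 3.5)
[281.  99.] [ 249   66   66   67 3455] z 61.88381900438986 (array([460.4,  -1.1]), array([36. , 34.3]), 31.3)
[280. 214.] [ 246  179   68   70 3652] z 52.86695645780242 (array([456.8,  78.9]), array([48.1, 47.6]), 83.4)
(array([657.2, -63.1]), array([44.8, 44.2]), 3.3) 47.381131641044476
```

Request:
arm_command --pt "0.003 -0.005 0.1 0" --pt "0 0 0.1 0" --pt "0 0 0.09 0" --pt "0 0 0.06 0" --pt "0 0 0.033 0"

```text
time: 9.9
position: [456.9, 76.6, 22.0]
eef_rot: [3.138, -0.002, -1.514]
ft_force: [0.1, -0.1, 0.1]
width: 88.1
finger_force: 0.0
```

Request:
arm_command --pt "0 0 0 0" --pt "0 0 0 0" --pt "0 0 0 0" --pt "0 0 0 0" --pt "0 0 0 0" --grip 0.3

```text
time: 10.32
position: [458.1, 78.3, 25.5]
eef_rot: [-3.14, 0.001, -1.512]
ft_force: [0.8, 0.8, 0.0]
width: 59.4
finger_force: 0.0
```

Request:
arm_command --pt "0 0 0 0" --pt "0 0 0 0" --pt "0 0 0 0" --pt "0 0 0 0" --pt "0 0 0 0"

```text
time: 10.73
position: [457.7, 78.3, 25.2]
eef_rot: [-3.141, 0.0, -1.512]
ft_force: [-1.6, -0.4, 6.7]
width: 47.3
finger_force: 15.0
```

Request:
arm_command --pt "0 0 0 0" --pt "0 0 0 0" --pt "0 0 0 0" --pt "0 0 0 0" --pt "0 0 0 0"

```text
time: 11.15
position: [457.7, 78.3, 25.2]
eef_rot: [-3.141, 0.0, -1.512]
ft_force: [-1.7, 0.0, 7.2]
width: 47.2
finger_force: 15.0
```

Request:
arm_command --pt "0 0 -0.05 0" --pt "0 0 -0.08 0" --pt "0 0 -0.09 0" --pt "0 0 -0.08 0" --pt "0 0 -0.05 0"

```text
time: 11.57
position: [458.1, 78.5, 132.2]
eef_rot: [-3.139, 0.001, -1.512]
ft_force: [0.7, -0.8, 0.3]
width: 47.6
finger_force: 15.0
```

Request:
arm_command --pt "0.035 -0.09 0 0" --pt "0.035 -0.09 0 0" --pt "0.035 -0.09 0 0" --pt "0.035 -0.09 0 0" --pt "0.035 -0.09 0 0"

```text
time: 11.98
position: [596.4, 33.1, 129.6]
eef_rot: [3.142, 0.0, -1.512]
ft_force: [0.4, 0.8, 0.2]
width: 47.5
finger_force: 15.0
```

Request:
arm_command --pt "0.035 -0.09 0 0" --pt "0.035 -0.09 0 0" --pt "0 0 0 0" --pt "0 0 0 0" --pt "0 0 0 0"

```text
time: 12.4
position: [649.8, 15.6, 128.9]
eef_rot: [3.14, -0.0, -1.513]
ft_force: [-0.4, -1.2, -0.7]
width: 47.6
finger_force: 15.0
```

Request:
arm_command --pt "0 0 0 0" --pt "0 0 0 0" --pt "0 0 0 0" --pt "0 0 0 0" --pt "0 0 0 0"

```text
time: 12.82
position: [650.3, 16.1, 130.1]
eef_rot: [-3.141, 0.0, -1.512]
ft_force: [0.9, -0.0, -0.0]
width: 47.5
finger_force: 15.0
```

Request:
arm_command --pt "0 0 0.09 0" --pt "0 0 0.1 0" --pt "0 0 0.08 0" --pt "0 0 0.06 0" --pt "0 0 0.02 0"

```text
time: 13.23
position: [648.4, 15.5, 21.5]
eef_rot: [3.137, -0.001, -1.512]
ft_force: [0.1, -0.5, -0.5]
width: 47.8
finger_force: 15.0
```

Request:
arm_command --pt "0 0 0.007 0" --pt "0 0 0.007 0" --pt "0 0 0 0" --pt "0 0 0 0" --pt "0 0 0 0"

```text
time: 13.65
position: [651.2, 16.0, 21.8]
eef_rot: [-3.14, 0.0, -1.512]
ft_force: [0.3, 0.9, -0.9]
width: 47.5
finger_force: 15.0
```

Request:
arm_command --pt "0 0 0 0" --pt "0 0 0 0" --pt "0 0 0 0" --pt "0 0 0 0" --pt "0 0 0 0" --grip 1

```text
time: 14.07
position: [650.5, 15.8, 20.5]
eef_rot: [-3.141, -0.0, -1.512]
ft_force: [0.9, -0.9, 0.4]
width: 75.3
finger_force: 0.0
```

Request:
arm_command --pt "0 0 0 0" --pt "0 0 0 0" --pt "0 0 0 0" --pt "0 0 0 0" --pt "0 0 0 0"

```text
time: 14.48
position: [650.4, 15.8, 20.4]
eef_rot: [3.142, -0.0, -1.512]
ft_force: [0.3, -0.7, 0.2]
width: 87.3
finger_force: 0.0
```

Request:
arm_command --pt "0 0 -0.06 0" --pt "0 0 -0.08 0" --pt "0 0 -0.1 0" --pt "0 0 -0.1 0" --pt "0 0 -0.06 0"

```text
time: 14.9
position: [651.6, 15.9, 144.0]
eef_rot: [-3.138, 0.0, -1.512]
ft_force: [0.5, -0.3, 0.4]
width: 87.2
finger_force: 0.0
```

Request:
arm_command --pt "0.0025 0.091 0 0" --pt "0.0025 0.091 0 0" --pt "0.0025 0.091 0 0" --pt "0.0025 0.091 0 0" --pt "0.0025 0.091 0 0"

```text
time: 15.32
position: [513.0, 3.8, 140.4]
eef_rot: [-3.142, 0.0, -1.512]
ft_force: [0.4, 0.1, 0.9]
width: 87.7
finger_force: 0.0
```

Request:
arm_command --pt "0.0025 0.091 0 0" --pt "0.0025 0.091 0 0" --pt "0 0 0 0" --pt "0 0 0 0" --pt "0 0 0 0"

```text
time: 15.73
position: [460.7, -0.4, 141.1]
eef_rot: [-3.14, 0.0, -1.512]
ft_force: [0.2, 0.2, -0.1]
width: 87.5
finger_force: 0.0
```

```bash
python3 look.py w4
python3 - <<'E'
from h import *
p,d=save('top','top2');P=cloud('top',d);X,Y,z=P[...,0],P[...,1],P[...,2]
h=cv2.cvtColor(p,cv2.COLOR_RGB2HSV)
for y0,y1 in((-100,-30),(-22,52)):
  m=(z>38)&(z<75)&(X>590)&(X<710)&(Y>y0)&(Y<y1)&(h[...,0]<25)
  q=P[m];print(rect(q[q[:,2]>np.percentile(q[:,2],80)-3]),np.median(q[:,2]))
E
```

```text
15.7333 [460.7  -0.4 141.1] [-179.9    0.   -86.6] [ 0.4  0.1 -0.6  0.  -0.9 -0.4]
[299.  94.] [ 278   50   43   90 3606] z 52.85464184669115 (array([454.9, -84.1]), array([26. , 55.3]), 3.8)
[ 18. 109.] [   0   74   44   67 2496] z 48.76716204421831 (array([646.9, -66.1]), array([25.7, 43.5]), 2.1)
[282. 216.] [ 253  185   59   62 2823] z 61.93209011099975 (array([460.1,  -1.3]), array([35. , 34.7]), 6.8)
[ 30. 220.] [   0  188   65   64 3207] z 46.83716089493538 (array([649.,  17.]), array([48.3, 44.1]), 81.8)
(array([678.3, -83.7]), array([6. , 0.1]), 0.3) 47.42350705288891Traceback (most recent call last):
  File "<stdin>", line 6, in <module>
    return _quantile_unchecked(
        a, q, axis, out, overwrite_input, method, keepdims, weights)
    return _ureduce(a,
                    func=_quantile_ureduce_func,
    ...<5 lines>...
                    overwrite_input=overwrite_input,
                    method=method)
    r = func(a, **kwargs)
    result = _quantile(arr,
                       quantiles=q,
    ...<2 lines>...
                       out=out,
                       weights=wgt)
    slices_having_nans = np.isnan(arr[-1, ...])
                                  ~~~^^^^^^^^^
IndexError: index -1 is out of bounds for axis 0 with size 0
```

Request:
arm_command --pt "0.002 0 0.1 0" --pt "0 0 0.1 0" --pt "0 0 0.09 0" --pt "0 0 0.06 0" --pt "0 0 0.025 0"

```text
time: 16.25
position: [458.9, -1.8, 25.1]
eef_rot: [3.137, -0.001, -1.513]
ft_force: [-0.2, 0.8, 0.2]
width: 87.6
finger_force: 0.0
```

Request:
arm_command --pt "0 0 0 0" --pt "0 0 0 0" --pt "0 0 0 0" --pt "0 0 0 0" --pt "0 0 0 0" --grip 0.3

```text
time: 16.67
position: [460.8, -0.9, 29.0]
eef_rot: [-3.139, 0.001, -1.512]
ft_force: [0.8, -0.4, 0.3]
width: 59.8
finger_force: 0.0
```

Request:
arm_command --pt "0 0 0 0" --pt "0 0 0 0" --pt "0 0 0 0" --pt "0 0 0 0" --pt "0 0 0 0"

```text
time: 17.08
position: [460.2, -1.2, 28.3]
eef_rot: [-3.141, 0.0, -1.512]
ft_force: [-0.9, 0.9, 5.9]
width: 41.3
finger_force: 15.0
```

Request:
arm_command --pt "0 0 0 0" --pt "0 0 0 0" --pt "0 0 0 0" --pt "0 0 0 0" --pt "0 0 0 0"

```text
time: 17.5
position: [460.2, -1.2, 28.3]
eef_rot: [-3.141, 0.0, -1.512]
ft_force: [-2.0, 0.6, 6.2]
width: 41.4
finger_force: 15.0
```

Request:
arm_command --pt "0 0 -0.05 0" --pt "0 0 -0.08 0" --pt "0 0 -0.09 0" --pt "0 0 -0.08 0" --pt "0 0 -0.05 0"

```text
time: 17.92
position: [460.8, -1.1, 135.3]
eef_rot: [-3.139, 0.001, -1.512]
ft_force: [0.9, 1.0, -0.1]
width: 41.7
finger_force: 15.0
```

Request:
arm_command --pt "-0.041 -0.091 0 0" --pt "-0.041 -0.091 0 0" --pt "-0.041 -0.091 0 0" --pt "-0.041 -0.091 0 0" --pt "-0.041 -0.091 0 0"

```text
time: 18.33
position: [593.7, 68.8, 132.7]
eef_rot: [3.141, 0.0, -1.512]
ft_force: [-0.0, 0.0, -0.7]
width: 41.4
finger_force: 15.0
```

Request:
arm_command --pt "-0.041 -0.091 0 0" --pt "-0.041 -0.091 0 0" --pt "0 0 0 0" --pt "0 0 0 0" --pt "0 0 0 0"

```text
time: 18.75
position: [645.0, 95.7, 132.0]
eef_rot: [3.14, -0.0, -1.512]
ft_force: [-0.6, -0.1, -1.4]
width: 41.2
finger_force: 15.0
```

Request:
arm_command --pt "0 0 0 0" --pt "0 0 0 0" --pt "0 0 0 0" --pt "0 0 0 0" --pt "0 0 0 0"

```text
time: 19.17
position: [645.6, 95.8, 133.4]
eef_rot: [-3.141, 0.0, -1.512]
ft_force: [0.9, -0.4, -0.5]
width: 41.9
finger_force: 15.0
```

Run:
```python
from h import *
save('wrist','w5'); save('scene','s5')
```

```text
(no output)
```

View pics/s5.png

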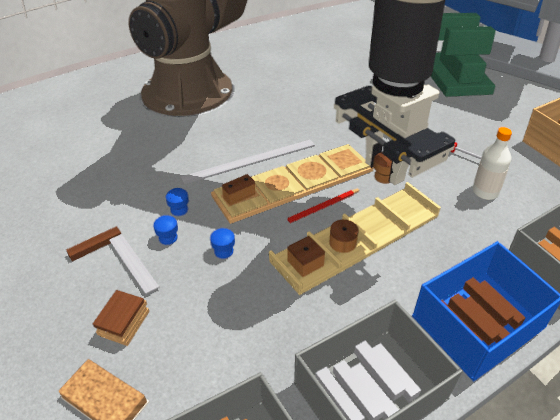

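The square (306,257) and disc (344,237) stand in their bays, and the knob hangs upright in the gripper at (384,165). Lowering it.

Request:
arm_command --pt "0 0 0.09 0" --pt "0 0 0.1 0" --pt "0 0 0.08 0" --pt "0 0 0.06 0" --pt "0 0 0.02 0"

```text
time: 19.68
position: [643.7, 95.2, 24.7]
eef_rot: [3.137, -0.001, -1.513]
ft_force: [-1.0, -0.3, -0.3]
width: 41.3
finger_force: 15.0
```

Request:
arm_command --pt "0 0 0.007 0" --pt "0 0 0.007 0" --pt "0 0 0 0" --pt "0 0 0 0" --pt "0 0 0 0"

```text
time: 20.1
position: [646.4, 96.2, 25.1]
eef_rot: [-3.14, 0.001, -1.512]
ft_force: [0.1, 0.0, -0.5]
width: 41.2
finger_force: 15.0
```

Request:
arm_command --pt "0 0 0.003 0" --pt "0 0 0 0" --pt "0 0 0 0" --pt "0 0 0 0" --pt "0 0 0 0"

```text
time: 20.52
position: [645.7, 95.9, 22.9]
eef_rot: [-3.142, -0.0, -1.512]
ft_force: [-0.4, -0.3, -0.2]
width: 41.0
finger_force: 15.0
```

Request:
arm_command --pt "0 0 0 0" --pt "0 0 0 0" --pt "0 0 0 0" --pt "0 0 0 0" --pt "0 0 0 0" --grip 1

```text
time: 20.93
position: [645.7, 95.9, 22.9]
eef_rot: [3.142, -0.0, -1.512]
ft_force: [-0.2, -0.3, 0.3]
width: 69.3
finger_force: 0.0
```

Request:
arm_command --pt "0 0 0 0" --pt "0 0 0 0" --pt "0 0 0 0" --pt "0 0 0 0" --pt "0 0 0 0"

```text
time: 21.35
position: [645.7, 95.9, 22.9]
eef_rot: [-3.142, 0.0, -1.512]
ft_force: [0.6, 0.2, -0.8]
width: 87.7
finger_force: 0.0
```

Request:
arm_command --pt "0 0 -0.06 0" --pt "0 0 -0.08 0" --pt "0 0 -0.1 0" --pt "0 0 -0.1 0" --pt "0 0 -0.06 0"

```text
time: 21.77
position: [646.9, 96.1, 146.4]
eef_rot: [-3.138, 0.001, -1.512]
ft_force: [0.5, -0.1, 0.2]
width: 87.9
finger_force: 0.0
```

Request:
arm_command --pt "0.07 0.084 0 0" --pt "0.07 0.084 0 0" --pt "0.07 0.084 0 0" --pt "0.07 0.084 0 0" --pt "0.07 0.084 0 0"

```text
time: 22.18
position: [524.8, -17.2, 142.9]
eef_rot: [-3.141, 0.0, -1.512]
ft_force: [0.1, 0.1, 0.0]
width: 88.0
finger_force: 0.0
```

Request:
arm_command --pt "0.07 0.084 0 0" --pt "0.07 0.084 0 0" --pt "0.07 0.084 0 0" --pt "0 0 0 0" --pt "0 0 0 0"

```text
time: 22.6
position: [453.3, -84.6, 143.4]
eef_rot: [-3.14, 0.0, -1.514]
ft_force: [1.0, 0.2, 0.4]
width: 87.8
finger_force: 0.0
```

```bash
python3 look.py w6
```

```text
22.6 [453.3 -84.6 143.4] [-179.9    0.   -86.7] [ 0.2  0.1 -0.6 -0.  -0.9 -0.2]
[279. 214.] [ 261  175   37   79 2841] z 52.85875501991647 (array([455.3, -83.8]), array([25.9, 56.9]), 4.1)
[ 22. 223.] [   0  192   50   60 2631] z 48.8548509515483 (array([651.6, -65.8]), array([34.5, 45.1]), 2.0)
```

Request:
arm_command --pt "-0.002 -0.006 0.1 0" --pt "0 0 0.1 0" --pt "0 0 0.1 0" --pt "0 0 0.065 0" --pt "0 0 0.028 0"

```text
time: 23.07
position: [455.2, -82.6, 22.2]
eef_rot: [3.138, -0.001, -1.512]
ft_force: [-0.9, 0.6, 0.9]
width: 87.6
finger_force: 0.0
```

Request:
arm_command --pt "0 0 0 0" --pt "0 0 0 0" --pt "0 0 0 0" --pt "0 0 0 0" --pt "0 0 0 0" --grip 0.15

```text
time: 23.48
position: [457.0, -82.7, 26.1]
eef_rot: [-3.139, 0.0, -1.512]
ft_force: [-0.1, -0.2, 0.9]
width: 59.7
finger_force: 0.0
```

Request:
arm_command --pt "0 0 0 0" --pt "0 0 0 0" --pt "0 0 0 0" --pt "0 0 0 0" --pt "0 0 0 0"

```text
time: 23.9
position: [456.1, -82.9, 25.0]
eef_rot: [-3.141, 0.0, -1.512]
ft_force: [-0.4, 0.3, 0.5]
width: 26.6
finger_force: 0.1
```

Request:
arm_command --pt "0 0 0 0" --pt "0 0 0 0" --pt "0 0 0 0" --pt "0 0 0 0" --pt "0 0 0 0"

```text
time: 24.32
position: [456.0, -82.9, 25.0]
eef_rot: [3.141, -0.0, -1.512]
ft_force: [-0.6, 0.5, 2.9]
width: 25.9
finger_force: 15.0
```

Request:
arm_command --pt "0 0 -0.05 0" --pt "0 0 -0.08 0" --pt "0 0 -0.09 0" --pt "0 0 -0.08 0" --pt "0 0 -0.05 0"

```text
time: 24.73
position: [457.0, -82.8, 132.3]
eef_rot: [-3.139, 0.0, -1.512]
ft_force: [0.1, -0.3, -0.6]
width: 25.8
finger_force: 15.0
```

Request:
arm_command --pt "-0.092 -0.074 0 0" --pt "-0.092 -0.074 0 0" --pt "-0.092 -0.074 0 0" --pt "-0.092 -0.074 0 0" --pt "-0.092 -0.074 0 0"

```text
time: 25.15
position: [559.5, 62.8, 129.9]
eef_rot: [-3.141, 0.0, -1.512]
ft_force: [1.6, 0.2, 0.4]
width: 25.6
finger_force: 15.0
```

Request:
arm_command --pt "-0.092 -0.074 0 0" --pt "-0.092 -0.074 0 0" --pt "-0.092 -0.074 0 0" --pt "-0.092 -0.074 0 0" --pt "0 0 0 0"

```text
time: 25.57
position: [644.1, 181.4, 128.6]
eef_rot: [-3.14, -0.0, -1.509]
ft_force: [0.1, -0.6, 0.4]
width: 26.0
finger_force: 15.0
```

Request:
arm_command --pt "0 0 0 0" --pt "0 0 0 0" --pt "0 0 0 0" --pt "0 0 0 0" --pt "0 0 0 0"

```text
time: 25.98
position: [640.7, 176.0, 130.4]
eef_rot: [-3.141, 0.0, -1.513]
ft_force: [-0.3, 0.0, -0.5]
width: 26.0
finger_force: 15.0
```

```bash
python3 look.py w7;  python3 - <<'E'
from h import *
d=np.load('pics/w7.npy');c=env.calibration('wrist');P=cloud('wrist',d,c);X,Y,z=P[...,0],P[...,1],P[...,2]
D=(d>0)&(z>22)&(z<32)&(X>590)&(X<710)&(Y<260)
k,l,st,ce=cv2.connectedComponentsWithStats(D.astype(np.uint8))
for i in range(1,k):
    if st[i,4]>60: print('div',st[i],rect(P[l==i]),np.median(P[l==i][:,2]))
E
```

```text
25.9833 [640.7 176.  130.4] [-180.     0.   -86.7] [ 0.6  0.4 -0.1 -0.  -1.  -0.5]
[279.   3.] [258   0  43   8 227] z 46.582774837166625 (array([650. ,  39.5]), array([20.8,  2.7]), 3.3)
[280. 100.] [ 247   67   67   68 3550] z 55.913399664727365 (array([646.6,  95.7]), array([35.1, 35.4]), 43.3)
div [254   0  52  13 159] (array([650.4,  37.7]), array([32.8,  7.1]), 3.0) 27.45783778458963
div [ 213   29  137   12 1464] (array([648.5,  54.3]), array([89.4,  6.6]), 3.3) 26.638411315387117
div [ 218  151  126    9 1120] (array([644.2, 134.1]), array([90.,  6.]), 3.3) 26.736965953603658
div [223 251  25  10 177] (array([675.2, 215.1]), array([ 5.7, 18.8]), 88.8) 26.519181847959032
div [314 252  24   9 165] (array([604.3, 211.7]), array([18.3,  5.6]), 3.5) 26.60769813838357
```

View pics/w7.png

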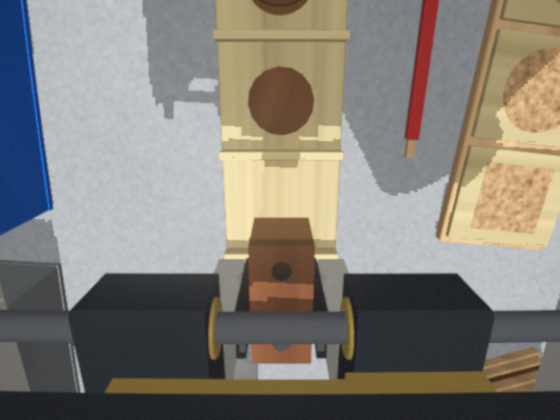

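The knob stands at (281,100), centred in its bay, and the left bay under the oblong is empty. Lowering.

Request:
arm_command --pt "0.003 -0.002 0.09 0" --pt "0 0 0.1 0" --pt "0 0 0.08 0" --pt "0 0 0.06 0" --pt "0 0 0.02 0"

```text
time: 26.45
position: [639.7, 174.6, 22.0]
eef_rot: [3.138, -0.002, -1.513]
ft_force: [-0.2, -0.2, 0.2]
width: 26.0
finger_force: 15.0
```

Request:
arm_command --pt "0 0 0.007 0" --pt "0 0 0.007 0" --pt "0 0 0 0" --pt "0 0 0 0" --pt "0 0 0 0"

```text
time: 26.87
position: [642.3, 176.3, 22.1]
eef_rot: [-3.14, 0.001, -1.512]
ft_force: [0.1, 0.4, -0.4]
width: 26.1
finger_force: 15.0
```

Request:
arm_command --pt "0 0 0.003 0" --pt "0 0 0 0" --pt "0 0 0 0" --pt "0 0 0 0" --pt "0 0 0 0"

```text
time: 27.28
position: [641.6, 175.9, 19.9]
eef_rot: [-3.142, 0.0, -1.512]
ft_force: [0.7, 0.7, 0.5]
width: 25.9
finger_force: 15.0
```

Request:
arm_command --pt "0 0 0 0" --pt "0 0 0 0" --pt "0 0 0 0" --pt "0 0 0 0" --pt "0 0 0 0" --grip 1

```text
time: 27.7
position: [641.6, 175.9, 19.9]
eef_rot: [-3.142, 0.0, -1.512]
ft_force: [0.2, -0.8, -0.1]
width: 53.3
finger_force: 0.0
```

Request:
arm_command --pt "0 0 0 0" --pt "0 0 0 0" --pt "0 0 0 0" --pt "0 0 0 0" --pt "0 0 0 0"

```text
time: 28.12
position: [641.6, 175.9, 19.9]
eef_rot: [-3.142, 0.0, -1.512]
ft_force: [0.1, -0.4, -1.4]
width: 84.9
finger_force: 0.0
```

Request:
arm_command --pt "0 0 -0.06 0" --pt "0 0 -0.08 0" --pt "0 0 -0.1 0" --pt "0 0 -0.1 0" --pt "0 0 -0.06 0"

```text
time: 28.53
position: [642.8, 176.3, 143.5]
eef_rot: [-3.138, 0.001, -1.512]
ft_force: [-0.0, 0.3, 0.4]
width: 87.7
finger_force: 0.0
```

Request:
arm_command --pt "-0.06 0.1 0 0" --pt "-0.06 0.1 0 0" --pt "-0.06 0.1 0 0" --pt "-0.06 0.1 0 0" --pt "-0.06 0.1 0 0"

```text
time: 28.95
position: [485.2, 257.3, 139.9]
eef_rot: [-3.141, 0.0, -1.513]
ft_force: [-0.3, 0.8, 0.8]
width: 88.0
finger_force: 0.0
```

Request:
arm_command --pt "-0.1 0 0 0" --pt "-0.1 0 0 0" --pt "-0.1 0 0 0" --pt "0 0 0 0" --pt "0 0 0 0"

```text
time: 29.37
position: [480.9, 348.2, 139.6]
eef_rot: [3.141, -0.0, -1.51]
ft_force: [-0.7, -0.9, -0.1]
width: 87.5
finger_force: 0.0
```

Run:
```python
from h import *
np.set_printoptions(precision=1,suppress=True)
save('scene','s8');p,d=save('top','top8');P=cloud('top',d);X,Y,z=P[...,0],P[...,1],P[...,2]
h=cv2.cvtColor(p,cv2.COLOR_RGB2HSV)
m=(d>0)&(z>35)&(z<75)&(X>590)&(X<710)&(Y>-130)&(Y<240)&(h[...,0]<25)
k,l,st,ce=cv2.connectedComponentsWithStats(m.astype(np.uint8));a=np.radians(3.3)
for i in range(1,k):
    if st[i,4]>60:
        q=P[l==i];t=q[q[:,2]>np.percentile(q[:,2],80)-3];r=rect(t);e=r[0]-np.array([648,56.5])
        print(r,np.median(t[:,2]),'tray xy',e[0]*np.cos(a)+e[1]*np.sin(a),-e[0]*np.sin(a)+e[1]*np.cos(a))
```

```text
(array([657.2, -63.1]), array([45.4, 44.1]), 3.6) 47.567239623823525 tray xy 2.30008708848486 -119.9312703150658
(array([650.8,  19.4]), array([47.5, 46.5]), 1.4) 45.61699470990095 tray xy 0.6597316863192879 -37.19966067186724
(array([645. ,  97.6]), array([35.5, 34.1]), 3.5) 54.596192583169284 tray xy -0.62914394180387 41.20454074371526
(array([641.4, 177.7]), array([27.2, 57.1]), 2.8) 45.50766382852976 tray xy 0.3877040778469434 121.37895075155336
```

View pics/s8.png

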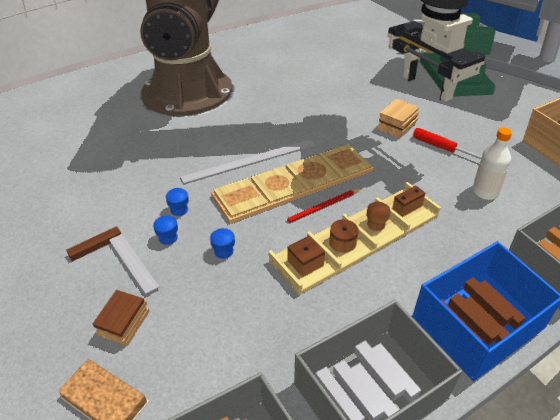

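All four stand upright and centred: square (306,257), disc (344,236), knob (378,215) and oblong (409,201). The arm is clear, so I'm handing in.

```bash
python3 -c "
from plant import env
print(env.finish_job())"
```

```text
the job is handed in; nothing more can be done
None
```

The job is handed in: all four fittings stand upright in the tray in reverse order, each measured within about 3 mm of its bay's centre, with the last move ending at about 29 s of the 91 s allowed (the hand-in call returned no verdict).

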